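# Re-sort the mixed-up cartons on the slanted rack

## Task

On the slanted rack each short carton has been put on a long carton of the wrong width. Rearrange the three short cartons so that each lies squarely on the long carton of its own width, right way up and back against the backstop, and leave the long cartons where they are. The empty black tray is a free spot if you need to set one down on the way.

Things in the scene. Friction and masses are not known exactly. Their poses are not given: they have to be found in the camera images.
- rack: Grey steel rack, 330 mm wide (y), 150 deep (x), fixed; z up. Origin on the table under its centre. The deck is 40 mm high there and slopes down 0.209 rad towards +x. Backstop: two slats square to the deck, 65 mm down the slope from the origin, 72 mm high. Bays at y +108, 0, -108 mm, dividers 20 mm high; in each a long carton with a short one on it.
- wide_long: Long wide low cardboard carton, 120 mm deep, 62 wide, 32 high, 0.3 kg, loose, lying on the rack's deck with its rear end at the backstop; its front 50 mm stick out from under a short carton of another width. Origin: centre of underside. x: down the slope to the backstop, y: across its width, z: normal to its top.
- medium_long: Long middling cardboard carton, 120 mm deep, 48 wide, 38 high, 0.3 kg, loose, lying on the rack's deck with its rear end at the backstop; its front 50 mm stick out from under a short carton of another width. Origin: centre of underside. x: down the slope to the backstop, y: across its width, z: normal to its top.
- narrow_long: Long narrow tall cardboard carton, 120 mm deep, 34 wide, 46 high, 0.3 kg, loose, lying on the rack's deck with its rear end at the backstop; its front 50 mm stick out from under a short carton of another width. Origin: centre of underside. x: down the slope to the backstop, y: across its width, z: normal to its top.
- wide_short: Short wide low cardboard carton, 70 mm deep, 62 wide, 32 high, 0.12 kg; at the start on a long carton of another width, rear end at the backstop. Origin: centre of underside; x along its depth to the backstop, y across, z up through its top. Laid right, its origin is at x +25, y 0, z +32 mm in its own long carton's frame.
- medium_short: Short middling cardboard carton, 70 mm deep, 48 wide, 38 high, 0.12 kg; at the start on a long carton of another width, rear end at the backstop. Origin: centre of underside; x along its depth to the backstop, y across, z up through its top. Laid right, its origin is at x +25, y 0, z +38 mm in its own long carton's frame.
- narrow_short: Short narrow tall cardboard carton, 70 mm deep, 34 wide, 46 high, 0.12 kg; at the start on a long carton of another width, rear end at the backstop. Origin: centre of underside; x along its depth to the backstop, y across, z up through its top. Laid right, its origin is at x +25, y 0, z +46 mm in its own long carton's frame.
- tray: Empty shallow black parts tray lying flat on the mat, fixed, 150 mm (x) by 115 mm (y), rim 12 mm high, walls and floor 3 mm thick: a free spot. Origin: centre of its underside (the floor inside is 3 mm higher).

How it is judged:
At the end, for the whole second after the job is handed in: Each short carton lies flat and right way up on the long carton of its own width: centred within 10 mm, turned under 0.15 rad, rear end within 12 mm of the long one's rear end at the backstop; long cartons within 12 mm of their start; all released and at rest (x of wide_short in the frame of wide_long between 0.013 and 0.037 m and y of wide_short in the frame of wide_long between -0.01 and 0.01 m and z of wide_short in the frame of wide_long between 0.026 and 0.038 m and angle between the x axis of wide_short and the x axis of wide_long, either way round below 0.15 rad and angle between the z axis of wide_short and the z axis of wide_long, either way round below 0.1 rad and linear speed of each of wide_short, wide_long, medium_short, medium_long, narrow_short, narrow_long below 0.02 m/s and angular speed of each of wide_short, medium_short, narrow_short below 0.2 rad/s and distance of each of wide_long, medium_long, narrow_long from where it was at the start of the episode below 0.012 m and x of medium_short in the frame of medium_long between 0.013 and 0.037 m and y of medium_short in the frame of medium_long between -0.01 and 0.01 m and z of medium_short in the frame of medium_long between 0.032 and 0.044 m and angle between the x axis of medium_short and the x axis of medium_long, either way round below 0.15 rad and angle between the z axis of medium_short and the z axis of medium_long, either way round below 0.1 rad and x of narrow_short in the frame of narrow_long between 0.013 and 0.037 m and y of narrow_short in the frame of narrow_long between -0.01 and 0.01 m and z of narrow_short in the frame of narrow_long between 0.04 and 0.052 m and angle between the x axis of narrow_short and the x axis of narrow_long, either way round below 0.15 rad and angle between the z axis of narrow_short and the z axis of narrow_long, either way round below 0.1 rad); the robot touches nothing.
It also fails if it takes over 106 s, if anything falls off the work surface, if the arm or the gripper's body presses on something with over 40 N, if the wrist force passes 120 N, or if a joint passes its speed limit or range.

## Robot

A 6-joint arm with a two-finger parallel gripper is mounted at the origin on the work surface. World frame = base frame: x ahead of the robot, y to its left, z up, the work surface at z = 0. Lengths are in m, angles in rad, forces in N, time in s.
With the tool pointing down it reaches from about 0.425 to 0.95 m from the base axis. Payload 3.5 kg.
Tool frame: the origin (TCP) lies at the very end of the fingers, on their centre line; the grasp point (between the pads) lies ctrl.pinch_z behind it (ctrl.pinch_z is the distance from the TCP to the grasp point, in m); z points along the fingers, y is the line along which they close (so a half turn about z gives the same grasp; the last joint's range is limited). The gripper opens to 85 mm and grips with 20 to 120 N. Pads are 22 mm wide; open, the fingers measure 114 mm over their backs; the gripper's body (76 mm by 85 mm) begins 54 mm behind the grasp point. The pads swing forward as they close: fully open they stand 13 mm farther back than shut.
Start: joints at [-1.487, 0.286, 1.577, -0, 1.279, -0.15], TCP at [0.156, -0.657, 0.205] pointing down, gripper open.
Joint ranges: [-2.77, 2.77], [-0.9, 2.22], [0.21, 2.48], [-1.53, 4.67], [0.24, 2.81], [-2.84, 2.84]. Speed limits (rad/s): [2.79, 2.79, 3.14, 3.14, 3.14, 3.14].

## Interface

Orientations are given as a unit quaternion [x, y, z, w].
In Python, from plant import ctrl gives the robot as it stands.
- The arm moves only by the shell command python3 -m inch 'ROWS' [FORCE]. ROWS is a JSON list of rows, 1 to 10 of them, each of 7 numbers: dx, dy, dz in m, then a rotation vector rx, ry, rz in rad, then the opening from 0.0 (shut) to 1.0 (fully open); each row is the pose to reach, as a shift and turn from the pose commanded when the command began, along the tool's axes at that moment; what a row does not reach only later rows make up. A row lasts 1/8 s, in which the tool goes at most 0.0625 m and 0.188 rad, less where a joint would pass 70% of its speed; a pose out of reach is approached as far as the arm can. The fingers move at their own pace and stop on an object; FORCE is the grip in N (left out, the last holds). Time passes only in rows, so rows that do not move let the fingers close. It prints the time, the measured TCP pose, the force, the opening and the grip force at its end.
- ctrl.get_state(): the state, without advancing time (a new reading comes with each control period).
- ctrl.read_camera(name): name is "scene" or "side" or "wrist"; returns a dict with "pixels" (384x512x3 uint8, red, green, blue), "camera_matrix" (3x3 intrinsics, pixels), "xyz" and "orientation" of the camera in the world. Camera axes: x right, y down, z forward; pixel columns grow to the right and rows downward; lengths in m; the calibration is good to about 2 mm. The wrist camera is an equidistant fisheye: a pixel r from the principal point sees the ray r / f radians off the axis. A picture is of the moment at which its call begins. There is no depth.
- ctrl.sign_off(): hands the job in; it is judged then, once.
Trained networks look in the newest picture that a camera, given by its name, has taken for a name from the list of things; names that differ only in an ending like _2 or _b are one class to them, and where a whole thing is asked for, a point or a joint stands for the part that bears it (a point fixed in the world has none). Each returns a list of dicts, best first, with "conf" (0 to 1); they miss things now and then, are a little off and sometimes report something else, mostly with a low value. They report only what shows in the picture. A call takes as long as a camera call.
- ctrl.recognise(camera, thing): "position" ([x, y, z] in m, in world coordinates, good to about 4 mm: the middle of the surface that is visible of it).
- ctrl.masks_of(camera, thing): "region" (384x512 bool, what is visible of it).
- ctrl.mark_of(camera, thing): "position" ([x, y, z] in m, in world coordinates, good to about 4 mm: a listed point, or the origin of a listed thing).
The state is a dict: "time": time; "qpos": joint angles; "dq": joint speeds; "joint_efforts": joint torques, N m; "eef_pos": TCP position; "tcp_rot": TCP orientation; "contact_force": force on the tool from outside, world axes, zero at the start; "wrist_torque": the same for the moment, N m; "opening": opening from 0.0 (shut) to 1.0 (fully open); "finger_force": force on a finger pad.
Only numpy, scipy, OpenCV 4.12 (cv2) and the standard library are available. Lean on these libraries where they do the work, as an engineer would, in place of code of your own. Each camera call takes 0.05 s, during which the arm holds its last target. There are 200 camera calls.

## Working session

There is one attempt and no reset: what is moved stays moved. The work goes in short steps, Python scripts to look and compute and a shell command to move; the robot and the scene stay as the last step left them, time stands still between calls to the robot, and variables do not carry over. Pictures are saved under pics/ and viewed, at most 15 in all, crops included, and the job is handed in when it is done.

```bash
mkdir -p pics; ls; cat > look.py <<'E'
import sys,cv2
from plant import ctrl
def save(cam,name):
    d=ctrl.read_camera(cam); cv2.imwrite(f'pics/{name}.png',cv2.cvtColor(d['pixels'],cv2.COLOR_RGB2BGR)); return d
E
python3 - <<'E'
from look import *
import numpy as np
a=save('scene','s0');b=save('side','d0')
for d in(a,b): print(d['xyz'],d['orientation'],d['camera_matrix'])
cv2.imwrite('pics/both0.png',cv2.resize(np.hstack([cv2.imread('pics/s0.png'),cv2.imread('pics/d0.png')]),(800,300)))
print(ctrl.pinch_z, ctrl.get_state())
for t in ['rack','wide_long','medium_long','narrow_long','wide_short','medium_short','narrow_short','tray']:
    for c in('scene','side'):
        print(t,c,[(np.round(r['position'],3).tolist(),round(r['conf'],2)) for r in ctrl.mark_of(c,t)[:2]],[(np.round(r['position'],3).tolist(),round(r['conf'],2)) for r in ctrl.recognise(c,t)[:2]])
E
```

```text
pics
[ 0.87567619 -0.57018206  0.7376969 ] [ 0.90514216  0.2401112  -0.09991491 -0.33627563] [[359.02190568   0.         254.49657388]
 [  0.         359.02190568 191.09992373]
 [  0.           0.           1.        ]]
[0.46934195 0.6282976  0.88176972] [-0.04392028  0.9365795  -0.34688777  0.02363748] [[454.78812863   0.         247.76623457]
 [  0.         454.78812863 197.35816956]
 [  0.           0.           1.        ]]
0.0187 {'time': 0.1, 'qpos': array([-1.48698249e+00,  2.87113324e-01,  1.57805810e+00, -1.97730440e-05,
        1.27859185e+00, -1.49998316e-01]), 'dq': array([ 0.0013732 , -0.00308434, -0.00171573, -0.00049525,  0.00019624,
       -0.00067353]), 'joint_efforts': array([ 8.18867684e-04, -4.07297516e+01, -2.93698722e+01, -1.33848462e-04,
        3.41598199e-03,  2.98689095e-06]), 'eef_pos': array([ 0.15635789, -0.65596083,  0.2032465 ]), 'tcp_rot': array([ 9.93173346e-01,  1.16642736e-01,  2.64495528e-05, -1.08502699e-03]), 'contact_force': array([ 0.4878145 , -0.46715119,  0.58588974]), 'wrist_torque': array([-0.03048222,  0.04199362, -0.06278052]), 'finger_fo
[... 737 characters left out ...]
, 0.079], 0.72)] [([0.627, 0.186, 0.106], 0.71)]
wide_short side [([0.616, 0.209, 0.075], 0.82)] [([0.622, 0.219, 0.106], 0.76), ([0.605, 0.017, 0.068], 0.72)]
medium_short scene [([0.657, -0.001, 0.062], 0.88)] [([0.666, -0.016, 0.098], 0.86)]
medium_short side [([0.654, 0.0, 0.066], 0.88)] [([0.659, 0.015, 0.101], 0.84)]
narrow_short scene [([0.633, 0.103, 0.07], 0.89)] [([0.643, 0.093, 0.108], 0.83), ([0.625, 0.187, 0.107], 0.75)]
narrow_short side [([0.636, 0.105, 0.074], 0.77)] [([0.64, 0.12, 0.117], 0.56)]
tray scene [([0.46, -0.304, 0.002], 0.89), ([0.629, -0.011, 0.04], 0.15)] [([0.461, -0.304, 0.002], 0.61)]
tray side [([0.461, -0.306, 0.002], 0.62)] [([0.463, -0.306, 0.004], 0.94)]
```

View pics/s0.png

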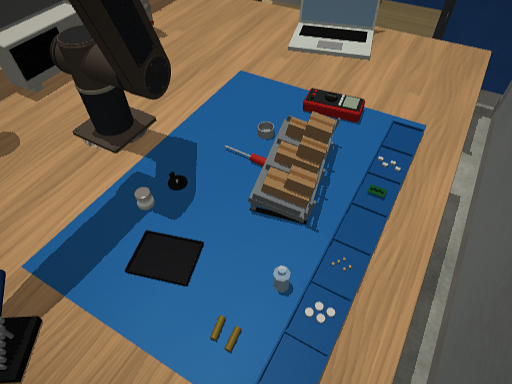

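View pics/d0.png

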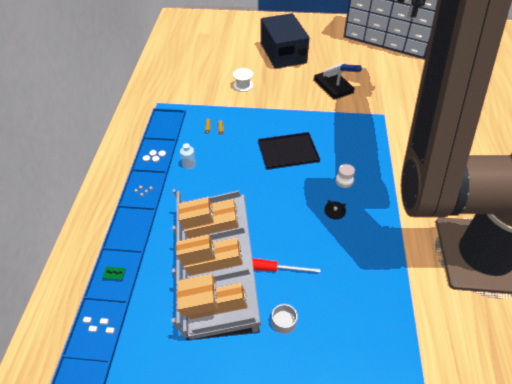

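The scene view shows the rack at about (295,165) px and the black tray at (165,257). From the near end, the cartons are medium on wide, narrow on medium and wide on narrow. The side view agrees, with the rack at (215,265) and the tray at (288,150). I'll fit the rack pose, then move the wrist camera over it.

```bash
cat > h.py <<'E'
import numpy as np
from scipy.spatial.transform import Rotation as R
from plant import ctrl
S=0.209
def rackT(x,y,yaw):  # deck frame: origin on deck above rack origin, x down the slope, z normal
    return R.from_euler('z',yaw)*R.from_euler('y',S), np.array([x,y,0.04])
def toolrot(Rd): return Rd*R.from_euler('x',np.pi)
def go(p,Rt):
    s=ctrl.get_state(); q=R.from_quat(s['tcp_rot']); d=q.inv().apply(np.asarray(p)-s['eef_pos']); r=(q.inv()*Rt).as_rotvec()
    print('d',np.round(d,4).tolist(),'rot',np.round(r,3).tolist(),'rows',round(max(np.linalg.norm(d)/.0625,np.linalg.norm(r)/.188),1),'t',round(s['time'],2),'F',np.round(s['contact_force'],1),'open',round(s['opening'],2))
E
python3 - <<'E'
from h import *
from scipy.optimize import least_squares
P={(-.108,'L'):[(.623,-.009),(.629,-.005)],(0,'L'):[(.606,.095),(.608,.096)],(.108,'L'):[(.588,.2),(.586,.202)],
(.108,78-32):[(.618,.209),(.616,.209)],(-.108,32):[(.657,-.001),(.654,0)],(0,38):[(.633,.103),(.636,.105)],(None,0):[(.605,.089),(.599,.088)]}
def f(v):
    Rd,t=rackT(*v);o=[]
    for (b,k),l in P.items():
        m=t if b is None else Rd.apply([.005,b,0] if k=='L' else [.03,b,k/1000])+t
        for q in l:o+=list(np.array(q)-m[:2])
    return o
s=least_squares(f,[.6,.09,.19]);print(s.x,np.round(np.array(s.fun).reshape(-1,2)*1000,1).tolist())
Rd,t=rackT(*s.x); go(t+Rd.apply([.0,0,.26]),toolrot(Rd))
E
```

```text
[0.60066141 0.09512615 0.19540724] [[-3.4, 0.9], [2.6, 4.9], [0.5, -1.1], [2.5, -0.1], [3.5, -2.0], [1.5, -0.0], [0.2, 0.4], [-1.8, 0.4], [0.1, 2.8], [-2.9, 3.8], [-4.2, 0.6], [-1.2, 2.6], [4.3, -6.1], [-1.7, -7.1]]
d [0.6602, -0.6263, -0.0898] rot [0.004, -0.209, 0.038] rows 14.6 t 1.7 F [0.3 0.1 0.1] open 1.0
```

```bash
python3 -m inch '[[0.33,-0.313,-0.045,0.002,-0.1,0.02,1],[0.33,-0.313,-0.045,0.002,-0.1,0.02,1],[0.33,-0.313,-0.045,0.002,-0.1,0.02,1],[0.33,-0.313,-0.045,0.002,-0.1,0.02,1],[0.66,-0.626,-0.09,0.004,-0.209,0.038,1],[0.66,-0.626,-0.09,0.004,-0.209,0.038,1],[0.66,-0.626,-0.09,0.004,-0.209,0.038,1],[0.66,-0.626,-0.09,0.004,-0.209,0.038,1],[0.66,-0.626,-0.09,0.004,-0.209,0.038,1],[0.66,-0.626,-0.09,0.004,-0.209,0.038,1]]'
python3 - <<'E'
from h import *
Rd,t=rackT(.6006,.0952,.1954); go(t+Rd.apply([.0,0,.26]),toolrot(Rd))
E
```

```text
time: 2.95
eef_pos: [0.4972, -0.1338, 0.2667]
tcp_rot: [0.99, 0.097, -0.103, 0.011]
contact_force: [1.6, 0.8, -0.0]
opening: 1.003
finger_force: 0.0
d [0.1899, -0.2045, -0.0685] rot [0.001, -0.001, 0.0] rows 4.6 t 2.95 F [ 1.6  0.8 -0. ] open 1.0
```

```bash
python3 -m inch '[[0.19,-0.2045,-0.0685,0,0,0,1],[0.19,-0.2045,-0.0685,0,0,0,1],[0.19,-0.2045,-0.0685,0,0,0,1],[0.19,-0.2045,-0.0685,0,0,0,1],[0.19,-0.2045,-0.0685,0,0,0,1],[0.19,-0.2045,-0.0685,0,0,0,1],[0.19,-0.2045,-0.0685,0,0,0,1]]'
python3 - <<'E'
from h import *
from look import save
Rd,t=rackT(.6006,.0952,.1954); go(t+Rd.apply([.0,0,.26]),toolrot(Rd))
d=save('wrist','w0'); np.savez('w0',**{k:d[k] for k in('xyz','orientation','camera_matrix')})
print(d['xyz'],d['orientation'],d['camera_matrix'][0,0],'cam in deck',Rd.inv().apply(d['xyz']-t))
for n in ['wide_long','medium_long','narrow_long','wide_short','medium_short','narrow_short','rack']:
    for f in (ctrl.mark_of,ctrl.recognise):
        print(n,f.__name__,[(np.round(Rd.inv().apply(r['position']-t)*1000,1).tolist(),round(r['conf'],2)) for r in f('wrist',n)[:2]])
E
```

```text
time: 3.82
eef_pos: [0.6524, 0.1033, 0.2933]
tcp_rot: [0.99, 0.097, -0.104, 0.01]
contact_force: [1.3, -0.1, -0.5]
opening: 1.003
finger_force: 0.0
d [0.0013, -0.0021, -0.0013] rot [0.0, 0.001, 0.0] rows 0.0 t 3.83 F [ 1.3 -0.1 -0.5] open 1.0
[0.75139211 0.12382333 0.44522918] [ 0.75045324 -0.61689718 -0.15033624  0.18345798] 297.3186396354542 cam in deck [ 0.06606246 -0.001199    0.42825525]
wide_long call [([4.1, -105.7, 5.0], 0.58), ([31.8, 113.3, 46.4], 0.25)]
wide_long call [([-26.1, -91.7, 36.8], 0.68)]
medium_long call [([6.1, 0.9, -1.7], 0.64)]
medium_long call [([-23.2, -6.3, 36.0], 0.62)]
narrow_long call []
narrow_long call [([-33.9, 102.6, 43.0], 0.62)]
wide_short call [([29.8, 109.3, 45.0], 0.94)]
wide_short call [([30.4, 104.5, 79.1], 0.83)]
medium_short call [([31.8, -107.2, 31.8], 0.62)]
medium_short call [([30.7, -97.3, 69.0], 0.97), ([-32.2, 104.1, 43.8], 0.67)]
narrow_short call [([30.2, 1.8, 35.0], 0.89)]
narrow_short call [([28.8, 1.1, 82.7], 0.79)]
rack call []
rack call [([2.9, -16.9, 5.5], 0.82)]
```

View pics/w0.png

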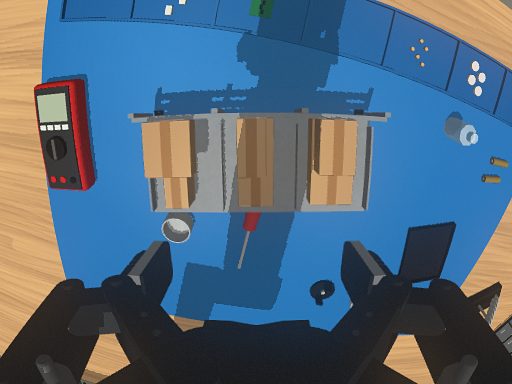

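The wrist view shows wide-on-narrow at (167,150), narrow-on-medium at (255,150) and medium-on-wide at (335,145). The backstop is at row 117. I'll overlay the predicted outlines to refine the poses.

```bash
cat > ov.py <<'E'
from h import *
import cv2
def proj(d,X):
    Rc=R.from_quat(d['orientation']).inv(); p=Rc.apply(np.asarray(X,float)-d['xyz']).reshape(-1,1,3)
    return cv2.fisheye.projectPoints(p,np.zeros(3),np.zeros(3),np.asarray(d['camera_matrix']),np.zeros(4))[0].reshape(-1,2)
def overlay(d,img,out,boxes,Rd,t,win,k):
    x0,y0,x1,y1=win; im=cv2.resize(img[y0:y1,x0:x1],None,fx=k,fy=k,interpolation=cv2.INTER_CUBIC)
    for (cx,cy,z,L,W,c) in boxes:
        pts=[]
        for a,b in [(-1,-1),(1,-1),(1,1),(-1,1)]:
            p=[cx+a*L/2,cy+b*W/2,z];pts.append(p)
        e=np.concatenate([np.linspace(pts[i],pts[(i+1)%4],12) for i in range(4)])/1000
        uv=(proj(d,Rd.apply(e)+t)-[x0,y0]+.5)*k-.5
        cv2.polylines(im,[np.round(uv).astype(int)],True,c,1)
    cv2.imwrite(out,im)
E
python3 - <<'E'
from ov import *
d=np.load('w0.npz');img=cv2.imread('pics/w0.png')
Rd,t=rackT(.6006,.0952,.1954)
g=(0,255,0);r=(0,0,255)
B=[(30,-108,70,70,48,r),(5,-108,32,120,62,g),(30,0,84,70,34,r),(5,0,38,120,48,g),(30,108,78,70,62,r),(5,108,46,120,34,g)]
overlay(d,img,'pics/ov0.png',B,Rd,t,(130,100,400,220),2.96)
E
```

```text
(no output)
```

View pics/ov0.png

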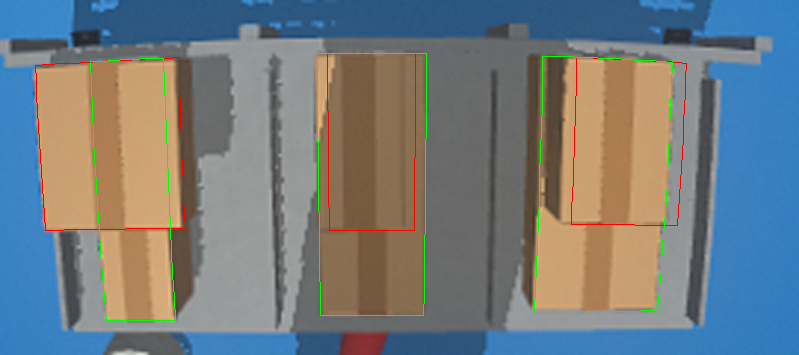

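The longs fit the model to about a millimetre: y is +108, 0 and −108, with x at 5. The narrow short sits about 4 mm towards +y (tape at px 360 vs 371). The medium short sits about 5 mm towards +y (px 560–671 vs 572–686). I'll pick the narrow short first.

```bash
cat >> h.py <<'E'
RK=(.6006,.0952,.1954)
def deck(x,y,z):
    Rd,t=rackT(*RK); go(t+Rd.apply(np.array([x,y,z])/1000),toolrot(Rd)); s=ctrl.get_state(); print('now(deck mm)',np.round(Rd.inv().apply(s['eef_pos']-t)*1000,1))
E
python3 -m inch '[[0.031,-0.006,0.05,0,0,0,1],[0.031,-0.006,0.1,0,0,0,1],[0.031,-0.006,0.15,0,0,0,1],[0.031,-0.006,0.16,0,0,0,1],[0.031,-0.006,0.16,0,0,0,1]]'
python3 -c "from h import *; deck(30,4,43)"
```

```text
time: 5.2
eef_pos: [0.6492, 0.1092, 0.1313]
tcp_rot: [0.99, 0.097, -0.104, 0.01]
contact_force: [-0.5, -0.7, 0.7]
opening: 0.998
finger_force: 0.0
d [-0.0004, 0.0003, 0.0568] rot [0.0, -0.0, 0.0] rows 0.9 t 5.2 F [-0.5 -0.7  0.7] open 1.0
now(deck mm) [30.3  4.3 99.8]
```

```bash
python3 -m inch '[[0,0,0.03,0,0,0,1],[0,0,0.048,0,0,0,1],[0,0,0.057,0,0,0,1],[0,0,0.057,0,0,0,1],[0,0,0.057,0,0,0,0],[0,0,0.057,0,0,0,0],[0,0,0.057,0,0,0,0],[0,0,0.057,0,0,0,0],[0,0,0.057,0,0,0,0],[0,0,0.057,0,0,0,0]]' 30
python3 -c "from h import *; deck(30,4,130)"
```

```text
time: 6.45
eef_pos: [0.6378, 0.1068, 0.0756]
tcp_rot: [0.99, 0.097, -0.103, 0.01]
contact_force: [1.7, 0.0, 3.1]
opening: 0.385
finger_force: 30.9
d [-0.0004, 0.0002, -0.0871] rot [0.0, -0.002, 0.0] rows 1.4 t 6.45 F [1.7 0.  3.1] open 0.39
now(deck mm) [30.5  4.1 42.9]
```

```bash
python3 -m inch '[[0,0,-0.03,0,0,0,0],[0,0,-0.09,0,0,0,0],[0,0,-0.13,0,0,0,0],[0,0,-0.13,0,0,0,0]]' 30
python3 - <<'E'
from h import *
go([.461,-.305,.09],R.from_euler('z',RK[2])*R.from_euler('x',np.pi))
E
```

```text
time: 6.95
eef_pos: [0.6658, 0.1123, 0.2062]
tcp_rot: [0.99, 0.097, -0.1, 0.01]
contact_force: [-0.0, -0.2, -0.2]
opening: 0.382
finger_force: 30.5
d [-0.253, 0.3693, 0.1707] rot [0.001, 0.202, 0.0] rows 7.7 t 6.95 F [-0.  -0.2 -0.2] open 0.38
```

```bash
python3 -m inch '[[-0.054,0.079,0.02,0,0.04,0,0],[-0.09,0.13,0.04,0,0.07,0,0],[-0.13,0.185,0.07,0,0.1,0,0],[-0.253,0.369,0.17,0.001,0.202,0,0],[-0.253,0.369,0.17,0.001,0.202,0,0],[-0.253,0.369,0.17,0.001,0.202,0,0],[-0.253,0.369,0.17,0.001,0.202,0,0],[-0.253,0.369,0.17,0.001,0.202,0,0],[-0.253,0.369,0.17,0.001,0.202,0,0],[-0.253,0.369,0.17,0.001,0.202,0,0]]' 30
python3 - <<'E'
from h import *
go([.461,-.305,.009],R.from_euler('z',RK[2])*R.from_euler('x',np.pi))
E
```

```text
time: 8.2
eef_pos: [0.457, -0.3034, 0.0866]
tcp_rot: [0.995, 0.097, -0.005, -0.002]
contact_force: [0.5, 0.1, -0.5]
opening: 0.389
finger_force: 30.4
d [0.0043, 0.0027, 0.0775] rot [-0.004, 0.009, -0.0] rows 1.2 t 8.2 F [ 0.5  0.1 -0.5] open 0.39
```

```bash
python3 -m inch '[[0.004,0.002,0.04,-0.004,0.009,0,0],[0.004,0.002,0.065,-0.004,0.009,0,0],[0.004,0.002,0.073,-0.004,0.009,0,0],[0.004,0.002,0.077,-0.004,0.009,0,0],[0.004,0.002,0.077,-0.004,0.009,0,0],[0.004,0.002,0.077,-0.004,0.009,0,0.8],[0.004,0.002,0.077,-0.004,0.009,0,0.8],[0.004,0.002,0.077,-0.004,0.009,0,0.8],[0.004,0.002,0.04,-0.004,0.009,0,0.8],[0.004,0.002,-0.06,-0.004,0.009,0,1]]'
python3 - <<'E'
from h import *
Rd,t=rackT(*RK); go(t+Rd.apply([.03,-.103,.12]),toolrot(Rd))
E
```

```text
time: 9.45
eef_pos: [0.4607, -0.3046, 0.1092]
tcp_rot: [0.995, 0.097, -0.001, -0.001]
contact_force: [0.6, -1.1, 0.4]
opening: 0.982
finger_force: 0.0
d [0.269, -0.2621, -0.0418] rot [-0.002, -0.207, 0.0] rows 6.0 t 9.45 F [ 0.6 -1.1  0.4] open 0.98
```

```bash
python3 -m inch '[[0.04,-0.04,-0.06,0,-0.04,0,1],[0.08,-0.08,-0.1,0,-0.08,0,1],[0.13,-0.13,-0.11,0,-0.12,0,1],[0.18,-0.18,-0.1,0,-0.16,0,1],[0.269,-0.262,-0.07,-0.002,-0.207,0,1],[0.269,-0.262,-0.042,-0.002,-0.207,0,1],[0.269,-0.262,-0.042,-0.002,-0.207,0,1],[0.269,-0.262,-0.042,-0.002,-0.207,0,1],[0.269,-0.262,-0.042,-0.002,-0.207,0,1]]'
python3 -c "from h import *; deck(30,-103,37)"
```

```text
time: 10.58
eef_pos: [0.6752, 0.0028, 0.1528]
tcp_rot: [0.99, 0.097, -0.102, 0.013]
contact_force: [-0.2, -0.8, -0.5]
opening: 0.996
finger_force: 0.0
d [-0.001, -0.0026, 0.0848] rot [0.006, -0.004, -0.001] rows 1.4 t 10.57 F [-0.2 -0.8 -0.5] open 1.0
now(deck mm) [  30.7 -105.1  121.8]
```

```bash
python3 -m inch '[[-0.001,-0.002,0.04,0.005,-0.004,0,1],[-0.001,-0.002,0.07,0.005,-0.004,0,1],[-0.001,-0.002,0.084,0.005,-0.004,0,1],[-0.001,-0.002,0.084,0.005,-0.004,0,1],[-0.001,-0.002,0.084,0.005,-0.004,0,0],[-0.001,-0.002,0.084,0.005,-0.004,0,0],[-0.001,-0.002,0.084,0.005,-0.004,0,0],[-0.001,-0.002,0.084,0.005,-0.004,0,0],[-0.001,-0.002,0.084,0.005,-0.004,0,0]]' 30
python3 -c "from h import *; deck(30,-105,100)"
```

```text
time: 11.7
eef_pos: [0.6586, 0.0012, 0.0726]
tcp_rot: [0.99, 0.097, -0.102, 0.011]
contact_force: [-0.2, -0.2, 5.5]
opening: 0.54
finger_force: 30.5
d [-0.0009, 0.0016, -0.0601] rot [0.001, -0.003, -0.001] rows 1.0 t 11.7 F [-0.2 -0.2  5.5] open 0.54
now(deck mm) [  31.1 -103.4   39.9]
```

```bash
python3 -m inch '[[0,0,-0.02,0,0,0,0],[-0.001,0,-0.06,0,0,0,0],[-0.001,-0.05,-0.06,0,0,0,0],[-0.001,-0.1,-0.06,0,0,0,0],[-0.001,-0.1034,-0.06,0,0,0,0],[-0.001,-0.1034,-0.06,0,0,0,0],[-0.001,-0.1034,-0.06,0,0,0,0]]' 30
python3 -c "from h import *; deck(30,0,46)"
```

```text
time: 12.58
eef_pos: [0.6488, 0.1039, 0.1294]
tcp_rot: [0.99, 0.096, -0.104, 0.01]
contact_force: [0.7, -0.4, -0.2]
opening: 0.531
finger_force: 31.1
d [0.0006, -0.0008, 0.0516] rot [0.0, 0.0, -0.002] rows 0.8 t 12.57 F [ 0.7 -0.4 -0.2] open 0.53
now(deck mm) [29.4 -0.8 97.6]
```

```bash
python3 -m inch '[[0.0006,-0.001,0.025,0,0,-0.002,0],[0.0006,-0.001,0.042,0,0,-0.002,0],[0.0006,-0.001,0.046,0,0,-0.002,0],[0.0006,-0.001,0.049,0,0,-0.002,0],[0.0006,-0.001,0.049,0,0,-0.002,0]]' 30
python3 - <<'E'
from h import *
from look import save
deck(30,0,46)
d=save('wrist','w1'); np.savez('w1',**{k:d[k] for k in('xyz','orientation','camera_matrix')})
Rd,t=rackT(*RK)
for n in ['medium_short','medium_long']:
    print(n,[(np.round(Rd.inv().apply(r['position']-t)*1000,1).tolist(),round(r['conf'],2)) for r in ctrl.mark_of('wrist',n)[:2]])
E
```

```text
time: 13.2
eef_pos: [0.6394, 0.1041, 0.0818]
tcp_rot: [0.99, 0.098, -0.103, 0.01]
contact_force: [-0.4, 0.5, -0.9]
opening: 0.533
finger_force: 31.2
d [-0.0002, 0.0012, 0.0032] rot [0.0, -0.001, 0.001] rows 0.1 t 13.2 F [-0.4  0.5 -0.9] open 0.53
now(deck mm) [30.2  1.2 49.2]
medium_short [([31.7, 0.3, 41.6], 0.68)]
medium_long []
```

View pics/w1.png

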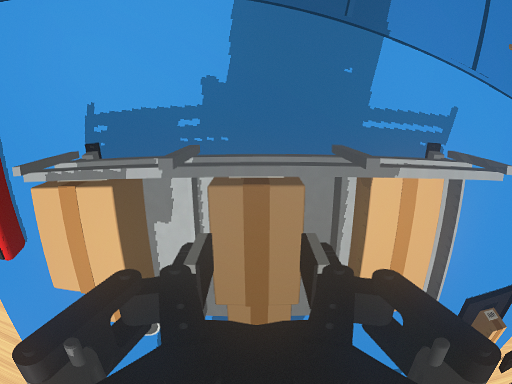

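The medium short is held between the pads (px 208–304) and centred over its long carton, whose front shows at (257,312). Its rear is just short of the backstop. I'll lower it the rest of the way and release.

```bash
python3 -m inch '[[0,0.001,0.002,0,0,0,0],[0,0.001,0.004,0,0,0,0],[0,0.001,0.0045,0,0,0,0],[0,0.001,0.0045,0,0,0,0]]' 30
python3 -c "from h import *; deck(30,0,46)"
```

```text
time: 13.85
eef_pos: [0.6388, 0.1031, 0.0785]
tcp_rot: [0.99, 0.098, -0.103, 0.01]
contact_force: [-1.1, 0.2, 5.1]
opening: 0.536
finger_force: 32.8
d [-0.0002, 0.0003, -0.0002] rot [0.0, -0.001, 0.001] rows 0.0 t 13.85 F [-1.1  0.2  5.1] open 0.54
now(deck mm) [30.2  0.3 45.8]
```

```bash
python3 -m inch '[[0,0,-0.0005,0,0,0,0.8],[0,0,-0.0005,0,0,0,0.8],[0,0,-0.001,0,0,0,0.8],[0,0,-0.03,0,0,0,0.8],[0,0,-0.075,0,0,0,1],[0,-0.05,-0.075,0,0,0,1],[0,-0.1085,-0.075,0,0,0,1],[0,-0.1085,-0.075,0,0,0,1],[0,-0.1085,-0.075,0,0,0,1]]'
python3 -c "from h import *; deck(30,108.5,51)"
```

```text
time: 14.98
eef_pos: [0.6321, 0.2123, 0.1499]
tcp_rot: [0.99, 0.098, -0.104, 0.01]
contact_force: [-0.1, -0.4, 0.5]
opening: 0.999
finger_force: 0.0
d [0.0003, 0.0002, 0.0677] rot [0.001, 0.0, 0.002] rows 1.1 t 14.97 F [-0.1 -0.4  0.5] open 1.0
now(deck mm) [ 29.7 108.7 118.7]
```

```bash
python3 -m inch '[[0,0,0.04,0.001,0,0.002,1],[0,0,0.06,0.001,0,0.002,1],[0,0,0.0677,0.001,0,0.002,1],[0,0,0.0677,0.001,0,0.002,1],[0,0,0.0677,0.001,0,0.002,0],[0,0,0.0677,0.001,0,0.002,0],[0,0,0.0677,0.001,0,0.002,0],[0,0,0.0677,0.001,0,0.002,0]]' 30
python3 -c "from h import *; deck(30,108.5,125)"
```

```text
time: 15.98
eef_pos: [0.6186, 0.2098, 0.0844]
tcp_rot: [0.99, 0.097, -0.104, 0.01]
contact_force: [-0.6, 0.2, -0.2]
opening: 0.145
finger_force: 0.0
d [0.0002, 0.0004, -0.0733] rot [-0.001, -0.0, -0.001] rows 1.2 t 15.97 F [-0.6  0.2 -0.2] open 0.14
now(deck mm) [ 29.8 108.9  51.7]
```

Opening 0.14 with no grip force means the fingers didn't hold it, so I'm looking before moving.

```bash
python3 - <<'E'
from look import save
import cv2,numpy as np
from plant import ctrl
print(ctrl.get_state()['opening'],ctrl.get_state()['finger_force'])
save('wrist','w2');save('side','d2')
a=cv2.imread('pics/w2.png');b=cv2.resize(cv2.imread('pics/d2.png')[160:352,128:384],(512,384))
cv2.imwrite('pics/c2.png',cv2.resize(np.hstack([a,b]),(800,300)))
E
```

```text
0.14469421052530868 0.013805209310747545
```

View pics/c2.png

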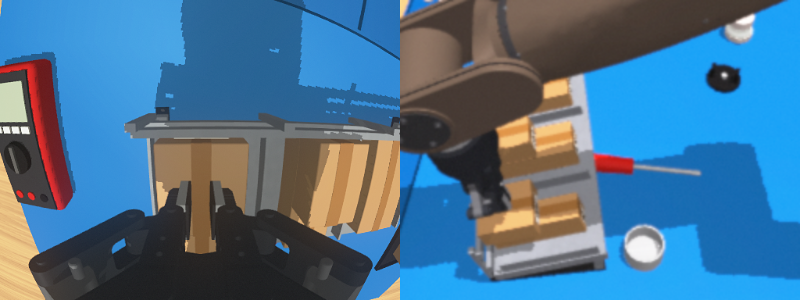

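The wrist half shows the wide carton (153–248, 138–215) still under fingers that have nearly shut. I'll lift straight up and look again from above.

```bash
python3 -m inch '[[0,0,-0.03,0,0,0,0.145],[0,0,-0.08,0,0,0,0.145],[0,0.02,-0.13,0,0,0,0.3],[-0.02,0.05,-0.18,0,0,0,1],[-0.02,0.05,-0.18,0,0,0,1],[-0.02,0.05,-0.18,0,0,0,1]]'
python3 - <<'E'
from h import *
from look import save
import cv2
Rd,t=rackT(*RK)
d=save('wrist','w3'); np.savez('w3',**{k:d[k] for k in('xyz','orientation','camera_matrix')})
for n in ['wide_short','medium_short','narrow_long','medium_long']:
    for f in (ctrl.mark_of,ctrl.recognise):
        print(n,[(np.round(Rd.inv().apply(r['position']-t)*1000,1).tolist(),round(r['conf'],2)) for r in f('wrist',n)[:2]])
E
```

```text
time: 16.82
eef_pos: [0.6454, 0.164, 0.2639]
tcp_rot: [0.99, 0.096, -0.104, 0.009]
contact_force: [0.0, -0.5, -0.6]
opening: 0.916
finger_force: 0.0
wide_short [([30.1, 110.9, 45.9], 0.92)]
wide_short [([32.2, 107.8, 79.4], 0.9)]
medium_short [([31.2, -1.3, 37.2], 0.92)]
medium_short [([35.3, -1.3, 71.7], 0.57), ([7.3, -99.1, 36.0], 0.4)]
narrow_long []
narrow_long [([-34.0, 109.8, 46.2], 0.96)]
medium_long []
medium_long [([-26.9, 3.5, 37.2], 0.56)]
```

View pics/w3.png

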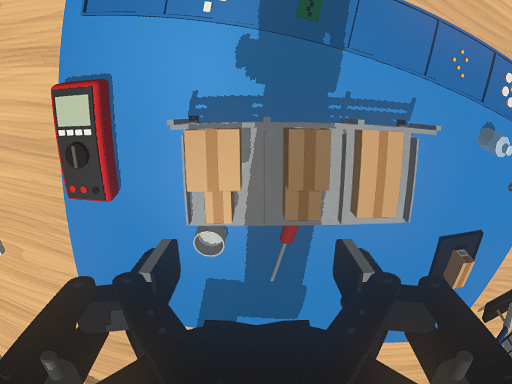

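```bash
python3 -c "
import cv2
a=cv2.imread('pics/w2.png')[150:350,140:380]
cv2.imwrite('pics/w2c.png',cv2.resize(a,None,fx=3,fy=3,interpolation=cv2.INTER_CUBIC))"
```

```text
(no output)
```

View pics/w2c.png

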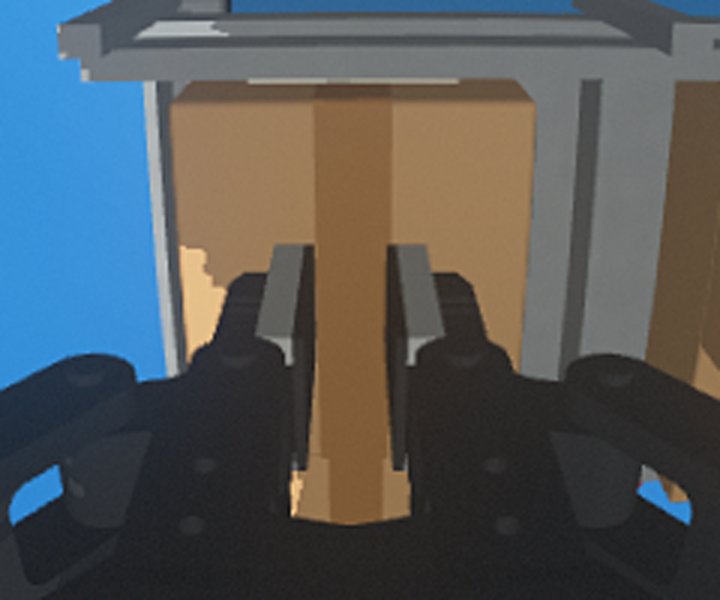

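In the crop, the tape at (352,300) runs between the nearly closed pads and the carton sits squarely below, undisturbed. So the grip was too shallow and slid over the top. I'll retry about 9 mm deeper and close in stages.

```bash
python3 -c "from h import *; deck(30,109,100)"
```

```text
d [0.0204, -0.0499, 0.1307] rot [-0.001, 0.001, -0.0] rows 2.3 t 17.27 F [ 0.1  0.4 -0.8] open 1.0
now(deck mm) [  9.7  59.  230.7]
```

```bash
python3 -m inch '[[0.0204,-0.05,0.05,0,0,0,1],[0.0204,-0.05,0.1,0,0,0,1],[0.0204,-0.05,0.14,0,0,0,1],[0.0204,-0.05,0.17,0,0,0,1],[0.0204,-0.05,0.187,0,0,0,1],[0.0204,-0.05,0.187,0,0,0,1],[0.0204,-0.05,0.187,0,0,0,0.7],[0.0204,-0.05,0.187,0,0,0,0.7],[0.0204,-0.05,0.187,0,0,0,0.7],[0.0204,-0.05,0.187,0,0,0,0.7]]' 30
python3 -c "from h import *; deck(30,109,43)"
```

```text
time: 18.52
eef_pos: [0.6187, 0.2096, 0.0788]
tcp_rot: [0.99, 0.097, -0.102, 0.01]
contact_force: [1.0, -0.5, 3.9]
opening: 0.702
finger_force: 2.1
d [-0.0011, -0.0003, 0.0033] rot [-0.001, -0.003, -0.001] rows 0.1 t 18.52 F [ 1.  -0.5  3.9] open 0.7
now(deck mm) [ 31.1 108.7  46.3]
```

```bash
python3 -m inch '[[0,0,0,0,0,0,0.5],[0,0,0,0,0,0,0.5],[0,0,0,0,0,0,0.5]]' 40
python3 -c "from h import *; deck(30,109,43)"
```

```text
time: 18.9
eef_pos: [0.6212, 0.2057, 0.0834]
tcp_rot: [0.99, 0.097, -0.101, 0.014]
contact_force: [-0.1, -9.5, 16.3]
opening: 0.504
finger_force: 7.7
d [-0.0018, -0.0047, 0.008] rot [0.008, -0.006, -0.001] rows 0.2 t 18.9 F [-0.1 -9.5 16.3] open 0.5
now(deck mm) [ 31.8 104.4  51.1]
```

```bash
python3 - <<'E'
from look import save
import cv2,numpy as np
save('wrist','w4');save('scene','s4')
a=cv2.imread('pics/w4.png')[130:370,120:400];b=cv2.imread('pics/s4.png')[70:230,230:400]
a=cv2.resize(a,(560,480));b=cv2.resize(b,(240,226));b=np.vstack([b,np.zeros((254,240,3),np.uint8)])
cv2.imwrite('pics/c4.png',np.hstack([a,b]))
E
```

```text
(no output)
```

View pics/c4.png

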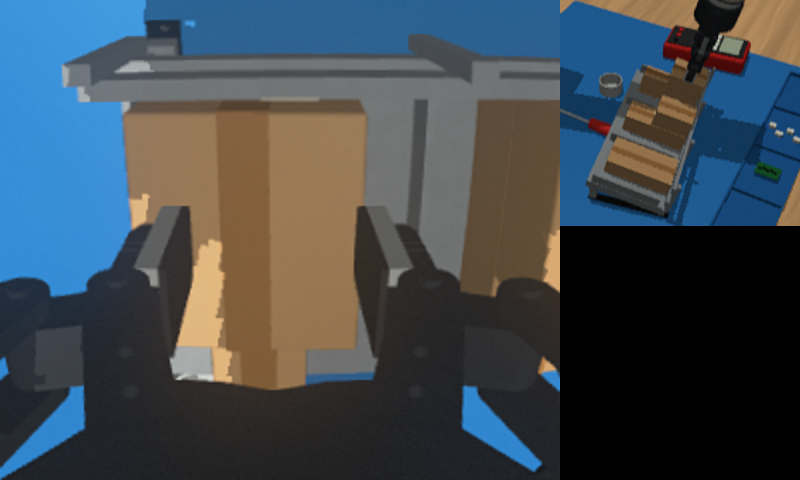

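```bash
python3 - <<'E'
from ov import *
Rd,t=rackT(*RK)
d=ctrl.read_camera('wrist'); s=ctrl.get_state(); T=R.from_quat(s['tcp_rot'])
print('cam in tool',T.inv().apply(d['xyz']-s['eef_pos']))
for dz in (0,-.01,-.0187,-.03,-.04):
    print(dz,np.round(proj(d,s['eef_pos']+T.apply([[x,y,dz] for x in(.011,-.011) for y in(-.0215,.0215)])),0).tolist())
print('carton top corners',np.round(proj(d,Rd.apply(np.array([[-5,78,78],[65,78,78],[65,140,78],[-5,140,78]])/1000)+t),0).tolist())
print(s['opening'],s['finger_force'],s['contact_force'])
E
```

```text
cam in tool [ 0.06722505 -0.00091219 -0.16961386]
0 [[222.0, 212.0], [293.0, 212.0], [223.0, 245.0], [292.0, 245.0]]
-0.01 [[220.0, 218.0], [295.0, 218.0], [222.0, 252.0], [294.0, 252.0]]
-0.0187 [[218.0, 223.0], [297.0, 223.0], [220.0, 259.0], [296.0, 259.0]]
-0.03 [[216.0, 231.0], [300.0, 231.0], [218.0, 268.0], [298.0, 268.0]]
-0.04 [[213.0, 238.0], [303.0, 238.0], [216.0, 278.0], [301.0, 278.0]]
carton top corners [[303.0, 303.0], [311.0, 186.0], [187.0, 187.0], [198.0, 303.0]]
0.49946569434011445 7.6370510738343 [ 0.3032558  -8.77624326 15.63115447]
```

The measurement explains the failure. In free air (w0, w3) the pad tips project to about dz = −0.04 at full opening, and about −0.03 in this picture. So the finger ends sit 30–40 mm behind the stated TCP, and both wide attempts only rode on the carton's top. I'll lift, open and check the wide carton, then grip much deeper.

```bash
python3 -m inch '[[0,0,-0.03,0,0,0,0.5],[-0.002,-0.004,-0.08,0.007,-0.006,0,1],[-0.002,-0.004,-0.1,0.007,-0.006,0,1],[-0.002,-0.004,-0.1,0.007,-0.006,0,1],[-0.002,-0.004,-0.1,0.007,-0.006,0,1],[-0.002,-0.004,-0.1,0.007,-0.006,0,1]]'
python3 - <<'E'
from h import *
from look import save
from ov import *
Rd,t=rackT(*RK); deck(30,109,22)
d=save('wrist','w5'); np.savez('w5',**{k:d[k] for k in('xyz','orientation','camera_matrix')})
s=ctrl.get_state();T=R.from_quat(s['tcp_rot'])
for n in ['wide_short','narrow_long']:
        print(n,[(np.round(Rd.inv().apply(r['position']-t)*1000,1).tolist(),round(r['conf'],2)) for r in ctrl.mark_of('wrist',n)[:2]])
for dz in (0,-.013,-.03,-.04,-.05): print(dz,np.round(proj(d,s['eef_pos']+T.apply([[.011,y,dz] for y in (-.0425,.0425)]))).tolist())
B=[(30,108,78,70,62,(0,0,255)),(5,108,46,120,34,(0,255,0)),(30,0,76,70,48,(0,0,255)),(5,0,38,120,48,(0,255,0))]
overlay(d,cv2.imread('pics/w5.png'),'pics/ov5.png',B,Rd,t,(120,130,450,340),2.4)
E
```

```text
time: 19.8
eef_pos: [0.6336, 0.2167, 0.1726]
tcp_rot: [0.989, 0.096, -0.11, 0.007]
contact_force: [1.2, -0.4, 0.6]
opening: 0.997
finger_force: 0.0
d [0.004, 0.0048, 0.1192] rot [-0.008, 0.011, -0.001] rows 1.9 t 19.8 F [ 1.2 -0.4  0.6] open 1.0
now(deck mm) [ 27.3 112.8 141.3]
wide_short []
narrow_long []
0 [[188.0, 212.0], [327.0, 212.0]]
-0.013 [[183.0, 219.0], [332.0, 219.0]]
-0.03 [[176.0, 230.0], [340.0, 230.0]]
-0.04 [[171.0, 238.0], [345.0, 237.0]]
-0.05 [[165.0, 246.0], [351.0, 246.0]]
```

View pics/ov5.png

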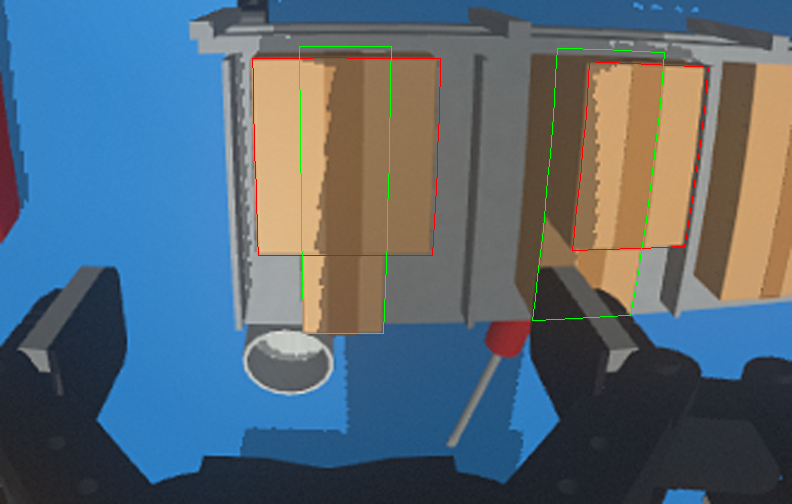

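The overlay confirms wide_short is untouched at (30,108), with its red outline on the carton edges, and medium_short is well placed on its long. The free pad tips at full-frame (169,241) px confirm about 43 mm behind the TCP when open. I'll descend to TCP z = 24 mm over the deck.

```bash
python3 -m inch '[[0.004,0.0058,0.04,-0.008,0.011,0,1],[0.004,0.0058,0.08,-0.008,0.011,0,1],[0.004,0.0058,0.105,-0.008,0.011,0,1],[0.004,0.0058,0.117,-0.008,0.011,0,1],[0.004,0.0058,0.117,-0.008,0.011,0,1],[0.004,0.0058,0.117,-0.008,0.011,0,0.6],[0.004,0.0058,0.117,-0.008,0.011,0,0.6],[0.004,0.0058,0.117,-0.008,0.011,0,0.6],[0.004,0.0058,0.117,-0.008,0.011,0,0.6],[0.004,0.0058,0.117,-0.008,0.011,0,0.6]]' 30
python3 -c "from h import *; deck(30,108,90)"
```

```text
time: 21.2
eef_pos: [0.6168, 0.2085, 0.0622]
tcp_rot: [0.99, 0.097, -0.1, 0.01]
contact_force: [1.0, 0.3, 5.5]
opening: 0.717
finger_force: 35.7
d [-0.002, -0.0001, -0.0605] rot [-0.0, -0.009, -0.001] rows 1.0 t 21.2 F [1.  0.3 5.5] open 0.72
now(deck mm) [ 32.5 107.9  29.6]
```

```bash
python3 -m inch '[[0,0,-0.02,0,0,0,0],[-0.001,0,-0.07,0,0,0,0],[-0.001,0,-0.08,0,0,0,0],[-0.001,0,-0.08,0,0,0,0]]' 35
python3 -c "from h import *; deck(31.5,-108,80)"
```

```text
time: 21.7
eef_pos: [0.6307, 0.2111, 0.1393]
tcp_rot: [0.99, 0.097, -0.101, 0.01]
contact_force: [-0.8, -0.2, -2.2]
opening: 0.719
finger_force: 39.5
d [0.0012, 0.2158, 0.028] rot [0.0, -0.006, -0.001] rows 3.5 t 21.7 F [-0.8 -0.2 -2.2] open 0.72
now(deck mm) [ 30.3 107.8 107.9]
```

```bash
python3 -m inch '[[0,0.05,0,0,0,0,0],[0,0.11,0,0,0,0,0],[0.0012,0.17,0,0,-0.003,0,0],[0.0012,0.2158,0.01,0,-0.006,-0.001,0],[0.0012,0.2158,0.03,0,-0.006,-0.001,0],[0.0012,0.2158,0.05,0,-0.006,-0.001,0],[0.0012,0.2158,0.065,0,-0.006,-0.001,0],[0.0012,0.2158,0.07,0,-0.006,-0.001,0],[0.0012,0.2158,0.07,0,-0.006,-0.001,0]]' 35
python3 - <<'E'
from h import *
from look import save
from ov import *
deck(31.5,-108,16)
d=save('wrist','w6'); Rd,t=rackT(*RK)
B=[(29,-108,86,70,62,(0,0,255)),(5,-108,32,120,62,(0,255,0))]
overlay(d,cv2.imread('pics/w6.png'),'pics/ov6.png',B,Rd,t,(120,130,400,340),2.8)
E
```

```text
time: 22.82
eef_pos: [0.6592, -0.0023, 0.0697]
tcp_rot: [0.99, 0.098, -0.105, 0.01]
contact_force: [0.0, 0.1, -1.2]
opening: 0.714
finger_force: 39.4
d [0.0, 0.001, 0.0211] rot [0.0, 0.001, 0.002] rows 0.3 t 22.82 F [ 0.   0.1 -1.2] open 0.71
now(deck mm) [  31.5 -107.    37.1]
```

View pics/ov6.png

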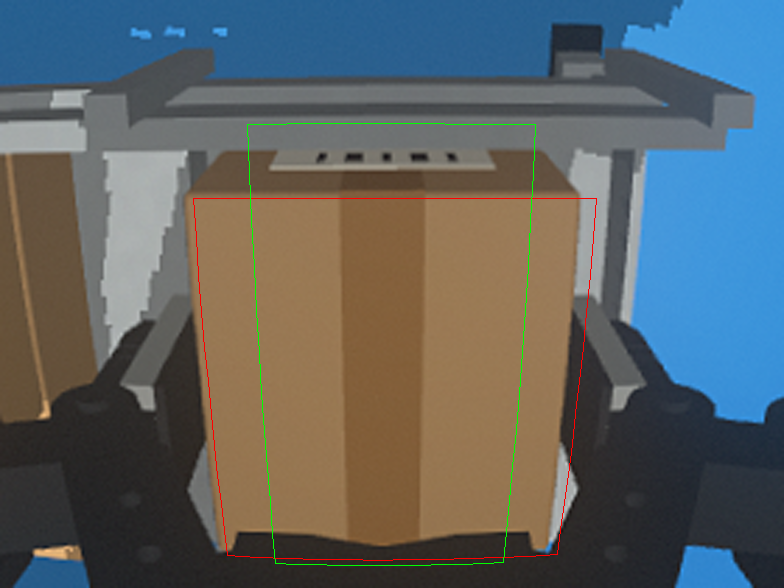

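The wide carton is held level (px 187–578 against a predicted 193–597, about 2 mm towards +y). I'll correct y and lower it.

```bash
python3 -m inch '[[0,0.002,0.01,0,0,0,0],[0,0.002,0.017,0,0,0,0],[0,0.002,0.02,0,0,0,0],[0,0.002,0.022,0,0,0,0],[0,0.002,0.022,0,0,0,0]]' 35
python3 -c "from h import *; deck(31.5,-108,16)"
```

```text
time: 23.5
eef_pos: [0.6556, -0.0061, 0.0491]
tcp_rot: [0.99, 0.097, -0.104, 0.01]
contact_force: [-0.8, 0.7, 2.2]
opening: 0.719
finger_force: 39.7
d [-0.0002, -0.002, 0.0001] rot [0.0, 0.0, 0.0] rows 0.0 t 23.5 F [-0.8  0.7  2.2] open 0.72
now(deck mm) [  31.7 -110.    16.1]
```

```bash
python3 -m inch '[[0,0,0.001,0,0,0,0.72],[0,0,0.001,0,0,0,1],[0,0,0.001,0,0,0,1],[0,0,0.001,0,0,0,1],[0,0,-0.04,0,0,0,1],[-0.01,0,-0.1,0,0,0,1],[-0.02,0,-0.16,0,0,0,1],[-0.02,0,-0.16,0,0,0,1],[-0.02,0,-0.16,0,0,0,1]]'
python3 - <<'E'
from h import *
from ov import *
Rd,t=rackT(*RK)
d=ctrl.read_camera('wrist');cv2.imwrite('pics/w7.png',cv2.cvtColor(d['pixels'],cv2.COLOR_RGB2BGR))
for n in ['wide_short','wide_long','medium_short','narrow_short']:
    print(n,[(np.round(Rd.inv().apply(r['position']-t)*1000,1).tolist(),np.round(r['position'],3).tolist(),round(r['conf'],2)) for r in ctrl.mark_of('wrist',n)[:1]])
B=[(30,-108,64,70,62,(0,0,255)),(5,-108,32,120,62,(0,255,0)),(30,0,76,70,48,(0,0,255)),(5,0,38,120,48,(0,255,0))]
overlay(d,cv2.imread('pics/w7.png'),'pics/ov7.png',B,Rd,t,(60,110,512,330),1.76)
go([.461,-.305,.09],R.from_euler('z',RK[2])*R.from_euler('x',np.pi))
E
```

```text
time: 24.62
eef_pos: [0.6685, -0.0033, 0.2086]
tcp_rot: [0.99, 0.097, -0.104, 0.01]
contact_force: [0.9, 0.4, -1.1]
opening: 1.002
finger_force: 0.0
wide_short [([30.5, -109.1, 32.2], [0.658, -0.005, 0.065], 0.97)]
wide_long []
medium_short [([33.0, -0.3, 38.8], [0.64, 0.103, 0.071], 0.85)]
narrow_short [([-200.8, -368.5, -82.9], [0.463, -0.308, 0.001], 0.78)]
d [-0.2308, 0.256, 0.1692] rot [-0.001, 0.214, 0.0] rows 6.1 t 24.88 F [ 0.1 -0.3  0.2] open 1.0
```

View pics/ov7.png

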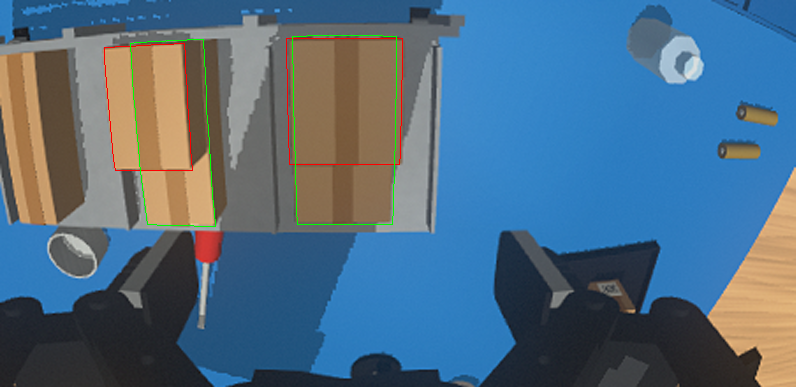

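The overlay shows wide_short and medium_short squarely on their longs, with the outlines matching. Next I'll fetch the narrow carton from the tray.

```bash
python3 -m inch '[[-0.04,0.045,0.01,0,0.04,0,1],[-0.08,0.09,0.02,0,0.08,0,1],[-0.12,0.135,0.04,0,0.12,0,1],[-0.231,0.256,0.169,-0.001,0.214,0,1],[-0.231,0.256,0.169,-0.001,0.214,0,1],[-0.231,0.256,0.169,-0.001,0.214,0,1],[-0.231,0.256,0.169,-0.001,0.214,0,1],[-0.231,0.256,0.169,-0.001,0.214,0,1]]'
python3 - <<'E'
from h import *
from look import save
go([.461,-.305,.004],R.from_euler('z',RK[2])*R.from_euler('x',np.pi))
save('wrist','w8')
for n in ['narrow_short','tray']:
    print(n,[(np.round(r['position'],3).tolist(),round(r['conf'],2)) for r in ctrl.mark_of('wrist',n)[:1]])
E
```

```text
time: 25.88
eef_pos: [0.4615, -0.3053, 0.0908]
tcp_rot: [0.995, 0.097, 0.001, -0.001]
contact_force: [0.4, 0.5, -0.5]
opening: 0.997
finger_force: 0.0
d [-0.0007, -0.0003, 0.0868] rot [-0.001, -0.003, -0.002] rows 1.4 t 25.88 F [ 0.4  0.5 -0.5] open 1.0
narrow_short [([0.46, -0.308, 0.002], 0.71)]
tray []
```

View pics/w8.png

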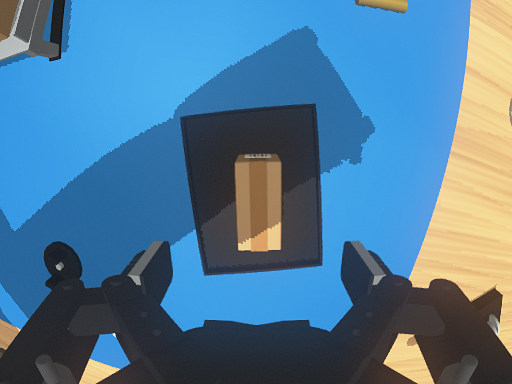

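The narrow carton stands upright in the tray at (258,200) px, in line between the fingers. Gripping it now.

```bash
python3 -m inch '[[0,0,0.04,0,-0.003,0,1],[0,0,0.07,0,-0.003,0,1],[0,0,0.086,0,-0.003,0,1],[0,0,0.086,0,-0.003,0,0],[0,0,0.086,0,-0.003,0,0],[0,0,0.086,0,-0.003,0,0],[0,0,0.086,0,-0.003,0,0],[0,0,0.086,0,-0.003,0,0],[0,0,0.086,0,-0.003,0,0]]' 30
python3 -c "
from h import *
s=ctrl.get_state();print(s['finger_force'],s['eef_pos'])
Rd,t=rackT(*RK); go(t+Rd.apply([.03,.108,.11]),toolrot(Rd))"
```

```text
time: 27.15
eef_pos: [0.4639, -0.3063, 0.0077]
tcp_rot: [0.995, 0.098, 0.002, 0.002]
contact_force: [0.8, 1.0, 6.1]
opening: 0.394
finger_force: 31.4
31.39126181602478 [ 0.46387536 -0.30628819  0.00771982]
d [0.2647, -0.4748, -0.1345] rot [0.003, -0.212, -0.0] rows 9.0 t 27.15 F [0.8 1.  6.1] open 0.39
```

```bash
python3 -m inch '[[0,0,-0.02,0,0,0,0],[0,0,-0.08,0,0,0,0],[0.02,-0.04,-0.13,0,0,0,0],[0.05,-0.09,-0.18,0,-0.05,0,0],[0.15,-0.27,-0.2,0.001,-0.12,0,0],[0.15,-0.27,-0.2,0.001,-0.12,0,0],[0.15,-0.27,-0.2,0.001,-0.12,0,0],[0.15,-0.27,-0.2,0.001,-0.12,0,0],[0.265,-0.475,-0.2,0.003,-0.212,0,0],[0.265,-0.475,-0.2,0.003,-0.212,0,0]]' 35
python3 -c "from h import *; deck(32,108,100)"
```

```text
time: 28.4
eef_pos: [0.5962, 0.1094, 0.2046]
tcp_rot: [0.99, 0.097, -0.106, 0.009]
contact_force: [1.0, -0.2, -2.1]
opening: 0.389
finger_force: 35.6
d [0.0679, -0.0931, 0.0606] rot [-0.002, 0.004, -0.0] rows 2.1 t 28.4 F [ 1.  -0.2 -2.1] open 0.39
now(deck mm) [-35.6  14.8 160.7]
```

```bash
python3 -m inch '[[0.035,-0.05,0.01,0,0.002,0,0],[0.068,-0.0931,0.03,-0.002,0.004,0,0],[0.068,-0.0931,0.07,-0.002,0.004,0,0],[0.068,-0.0931,0.09,-0.002,0.004,0,0],[0.068,-0.0931,0.0985,-0.002,0.004,0,0],[0.068,-0.0931,0.0985,-0.002,0.004,0,0],[0.068,-0.0931,0.0985,-0.002,0.004,0,0]]' 35
python3 - <<'E'
from h import *
from look import save
from ov import *
deck(32,108,50.7)
d=save('wrist','w9'); Rd,t=rackT(*RK)
s=ctrl.get_state(); z=Rd.inv().apply(s['eef_pos']-t)[2]*1000
B=[(29,108,z-4.7+46,70,34,(0,0,255)),(5,108,46,120,34,(0,255,0))]
overlay(d,cv2.imread('pics/w9.png'),'pics/ov9.png',B,Rd,t,(120,130,400,340),2.8)
E
```

```text
time: 29.28
eef_pos: [0.6238, 0.2078, 0.0975]
tcp_rot: [0.99, 0.097, -0.102, 0.01]
contact_force: [-1.5, -0.4, -1.6]
opening: 0.385
finger_force: 35.5
d [0.0002, -0.0021, 0.0148] rot [-0.0, -0.004, -0.0] rows 0.2 t 29.27 F [-1.5 -0.4 -1.6] open 0.38
now(deck mm) [ 31.7 105.9  65.5]
```

View pics/ov9.png

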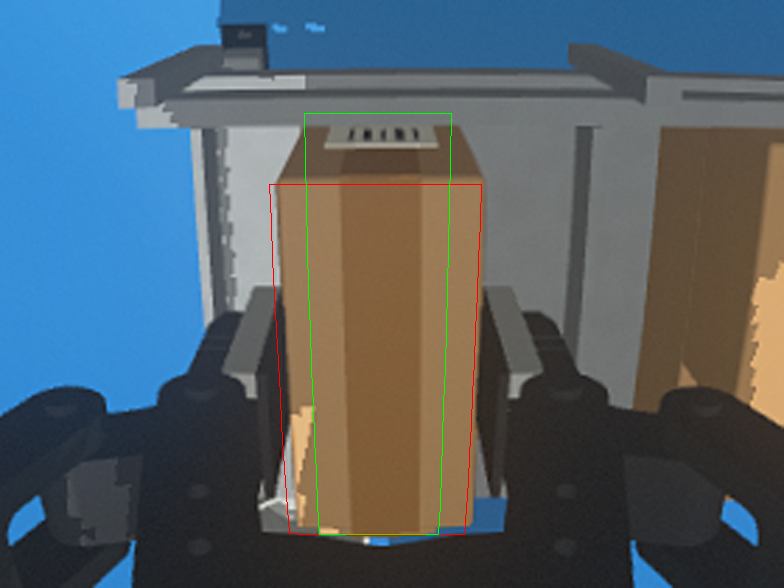

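The narrow carton is held upright over its long. It is about 1 mm off in y and 1 mm towards the backstop, with its edges at 278–485 px. I'll correct both and lower it.

```bash
python3 -m inch '[[-0.001,-0.0018,0.006,0,-0.002,0,0],[-0.001,-0.0018,0.011,0,-0.002,0,0],[-0.001,-0.0018,0.014,0,-0.002,0,0],[-0.001,-0.0018,0.0155,0,-0.002,0,0],[-0.001,-0.0018,0.0155,0,-0.002,0,0]]' 35
python3 -c "from h import *; deck(31,108,50.7)"
```

```text
time: 29.95
eef_pos: [0.619, 0.2094, 0.0833]
tcp_rot: [0.99, 0.097, -0.103, 0.01]
contact_force: [-2.5, 0.4, 8.2]
opening: 0.386
finger_force: 36.5
d [0.0007, 0.0005, 0.0] rot [-0.0, -0.001, 0.001] rows 0.0 t 29.95 F [-2.5  0.4  8.2] open 0.39
now(deck mm) [ 30.3 108.5  50.7]
```

In contact, pressing with 8 N. Releasing, retreating and making the final check.

```bash
python3 -m inch '[[0,0,-0.0005,0,0,0,0.7],[0,0,-0.0005,0,0,0,0.85],[0,0,-0.001,0,0,0,0.85],[0,0,-0.04,0,0,0,0.85],[-0.01,0.05,-0.1,0,0,0,1],[-0.03,0.1085,-0.16,0,0,0,1],[-0.03,0.1085,-0.21,0,0,0,1],[-0.03,0.1085,-0.21,0,0,0,1],[-0.03,0.1085,-0.21,0,0,0,1]]'
python3 - <<'E'
from h import *
from ov import *
Rd,t=rackT(*RK)
d=ctrl.read_camera('wrist');cv2.imwrite('pics/w10.png',cv2.cvtColor(d['pixels'],cv2.COLOR_RGB2BGR))
for c in('wrist','side','scene'):
    if c!='wrist': ctrl.read_camera(c)
    for n in ['wide','medium','narrow']:
        for k in('_short','_long'):print(c,n+k,[(np.round(Rd.inv().apply(r['position']-t)*1000,1).tolist(),round(r['conf'],2)) for r in ctrl.mark_of(c,n+k)[:1]])
g=(0,255,0);r=(0,0,255)
B=[(30,-108,64,70,62,r),(5,-108,32,120,62,g),(30,0,76,70,48,r),(5,0,38,120,48,g),(30,108,92,70,34,r),(5,108,46,120,34,g)]
overlay(d,cv2.imread('pics/w10.png'),'pics/ov10.png',B,Rd,t,(120,100,400,240),2.85)
E
```

```text
time: 31.08
eef_pos: [0.6541, 0.1054, 0.2935]
tcp_rot: [0.99, 0.097, -0.102, 0.01]
contact_force: [0.2, 0.3, -1.1]
opening: 0.999
finger_force: 0.0
wrist wide_short [([29.9, -107.8, 30.5], 0.68)]
wrist wide_long [([1.9, -106.8, 7.0], 0.93)]
wrist medium_short [([29.9, -2.0, 39.0], 0.76)]
wrist medium_long []
wrist narrow_short [([30.2, 106.4, 43.0], 0.72)]
wrist narrow_long [([5.6, 109.3, -1.1], 0.93)]
side wide_short [([31.6, -111.0, 31.7], 0.7)]
side wide_long [([9.5, -105.6, 0.8], 0.68)]
side medium_short [([8.6, -106.7, -3.1], 0.34)]
side medium_long [([7.6, -2.1, 0.3], 0.91)]
side narrow_short [([29.7, 108.2, 49.3], 0.58)]
side narrow_long [([5.3, 103.4, 1.5], 0.73)]
scene wide_short [([30.3, -114.5, 32.5], 0.72)]
scene wide_long [([1.5, -107.9, -1.7], 0.58)]
scene medium_short [([26.5, -4.7, 38.0], 0.68)]
scene medium_long [([4.2, 2.1, 0.1], 0.56)]
scene narrow_short [([29.8, 108.1, 42.4], 0.65)]
scene narrow_long [([4.4, 105.4, -0.9], 0.97)]
```

View pics/ov10.png

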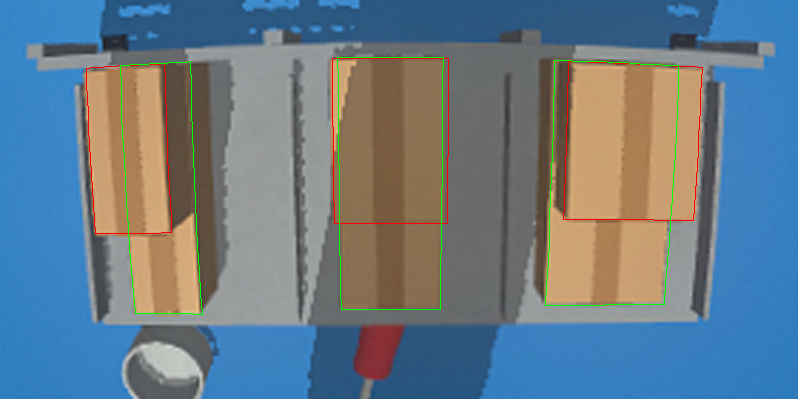

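All three short cartons line up with their predicted outlines to within 1–2 mm, and the longs haven't moved. Handing in.

```bash
python3 -c "from plant import ctrl; print(ctrl.sign_off())"
```

```text
the job is handed in; nothing more can be done
None
```

I put all three short cartons on the long cartons of their own width, back against the backstop, and handed the job in at about 31 s. The last picture shows them within 1–2 mm of target and the long cartons unmoved, but sign-off gave no verdict.

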